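# Open the test guard's self-closing gate and hold it wide

### The arm

A 6-joint arm with a two-finger parallel gripper is mounted at the origin on the work surface. World frame = base frame: x ahead of the robot, y to its left, z up, the work surface at z = 0. Lengths are in m, angles in rad, forces in N, time in s.
With the tool pointing down it reaches from about 0.325 to 0.85 m from the base axis. Payload 15.5 kg.
Tool frame: the origin (TCP) lies at the very end of the fingers, on their centre line; the grasp point (between the pads) lies 19 mm behind it; z points along the fingers, y is the direction in which the jaws open and shut (so a half turn about z gives the same grasp; the last joint's range is limited). The gripper opens to 91 mm and grips with 3 to 60 N. Pads are 32 mm wide; open, the fingers measure 118 mm over their backs; the gripper's body (76 mm by 178 mm) begins 60 mm behind the grasp point.
Start: joints at [1.127, 0.494, 1.345, -0, 1.302, -0.096], TCP at [0.213, 0.588, 0.214] pointing down, gripper open.
Joint ranges: [-2.91, 2.91], [-0.82, 2.16], [0.22, 2.67], [-1.22, 4.37], [0.12, 2.79], [-3.08, 3.08]. Speed limits (rad/s): [1.89, 1.89, 2.57, 3.01, 3.01, 3.01].

### API

Orientations are given as a rotation vector (axis times angle).
In Python, from bench import ctrl gives the robot as it stands.
- The arm moves only by the tool carry_out, never from a script. Its argument "targets" is a list of rows, each a list of 4 numbers: the shift along the tool's x, y, z in units of 50 mm (1.0 is 50 mm), then the turn about the tool's z in units of 5 degrees (1.0 is 5 degrees). In form: [[dx, dy, dz, turn], ...]. A call has 1 to 10 rows; each row is the pose to reach, as a shift and turn from the pose measured when the call began, along the tool's axes at that moment; what a row does not reach only later rows make up. A row lasts 1/10 s, in which the tool goes at most 50 mm and 8.59 degrees, less where a joint would pass 70% of its speed; a pose out of reach is approached as far as the arm can. A call with a gripper value outside its range is refused whole. "hand" is the finger opening in mm, from 0 to 91.2, set as the call begins (left out, the last holds). The fingers move at their own pace and stop on an object; "newtons" is the grip in N (left out, the last holds). Time passes only in rows, so rows that repeat a pose let the fingers close. It gives the time, the measured TCP pose, the force and the opening at its end, in the units of the state.
- ctrl.get_state(): the state, without advancing time (a new reading comes with each control period).
- ctrl.read_camera(name): name is "side" or "top"; returns (picture, depth): 400x640x3 uint8, blue, green, red; 400x640 float32, m along the optical axis (not along the pixel's ray), 0 where there is no reading.
- ctrl.camera_params(name): a dict with "fov_y" (degrees; the focal length in pixels is half the picture's height over the tangent of half this angle, whatever the lens; pixels are square), "cx", "cy" (the principal point, pixels), "extrinsics" (4x4, takes a point from camera to world coordinates). Camera axes: x right, y down, z forward; pixel columns grow to the right and rows downward; lengths in m; the calibration is good to about 2 mm. A picture is of the moment at which its call begins. camera_params takes no time and is no camera call.
- ctrl.job_done(): hands the job in, once; it reports no verdict.
Trained networks look in the newest picture that a camera, given by its name, has taken for a name from the list of things; names that differ only in an ending like _2 or _b are one class to them, and where a whole thing is asked for, a point or a joint stands for the part that bears it (a point fixed in the world has none). Each returns a list of dicts, best first, with "conf" (0 to 1); they miss things now and then, are a little off and sometimes report something else, mostly with a low value. They report only what shows in the picture. A call takes as long as a camera call.
- ctrl.boxes_of(camera, target): "rect" ([left, top, right, bottom] in pixels, round what is visible of it).
- ctrl.cut_out(camera, target): "mask" (400x640 bool, what is visible of it) and "rect" ([left, top, right, bottom] in pixels, round what is visible of it).
- ctrl.place_of(camera, target): "position" ([column, row] in pixels: a listed point, or the origin of a listed thing).
The state is a dict: "clock": time; "qpos": joint angles; "qvel": joint speeds; "joint_torque": joint torques, N m; "ee_pos": TCP position; "ee_rot": TCP orientation; "wrist_force": force on the tool from outside, world axes, zero at the start; "ft_torque": the same for the moment, N m; "finger_gap": opening from 0.0 (shut) to 1.0 (fully open).
Only numpy, scipy, OpenCV 4.12 (cv2) and the standard library are available. Lean on these libraries where they do the work, as an engineer would, in place of code of your own. Each camera call takes 0.05 s, during which the arm holds its last target. There are 200 camera calls.

### The job

The tested part is to come out of the bench guard, so open its self-closing gate and hold it for a colleague: first squeeze the main catch, the one nearer the gate's free end, draw the gate ajar onto the safety catch and let go, then squeeze the safety catch and swing the gate open past its half-open detent to at least 70 degrees. Finish while still holding the gate wide open, since it swings back if it is let go, and leave the spray can, screwdriver and tape roll where they are.

Things in the scene. Friction and masses are not known exactly. Their poses are not given: they have to be found in the camera images.
- guard: Bench test guard, fixed: grey base plate, aluminium posts and header, clear panels, open top, low test jig inside; 360 wide (y), 310 deep (x), 160 high. Origin on the bench in the middle of the gate opening, in the closed gate's mid-plane; x points into the guard, away from the worker, y along the opening to the hinge post (left seen from the robot), z up.
- strike_lip (a point): Middle of the top edge of the guard's strike lip, an upright steel strip along the header that both hooks reach over; 5 thick, 300 long, top 178 mm above the bench, 16 to 21 mm behind the closed gate's mid-plane. Axes of the guard.
- detent (a point): Sprung ball of the gate's detent, fixed to the guard 40 mm from the hinge axis, 176 mm above the bench, under a small steel bracket from the hinge post (bracket top 200 mm, reaching 55 mm from the hinge axis). It rides over a rib on the gate between about 0.6 and 1.0 rad, resisting with up to 0.9 N m; a gate let go beyond it comes to rest against it at about 1.0, half open.
- gate_hinge (a point): Point on the gate's vertical hinge axis, 170 mm above the bench. Axes turn with the gate: x through its thickness (into the guard when closed), y along the gate away from its free end, z up. The gate, a grey tube frame with bars, 20 thick, 0.8 kg, runs from here 275 mm to its own -y; top of its rail at 170 mm.
- gate (a joint): Swing of the gate (rad): 0 closed, grows as it opens towards the robot (clockwise from above), stop at 1.45. A closing spring always pulls it shut (0.13 N m at 0, 0.39 at the stop). It stands near 0.01 on the main catch; with that squeezed it can be drawn ajar to about 0.1, where the safety catch's longer hook stops it and a sprung buffer keeps it. Freed of that hook it can be swung on.
- main_catch (a joint): Squeeze lever of the main catch (rad), pivoted on the gate's rail 176 mm above the bench: 0 at rest, leaning 0.28 rad from upright towards the gate's +x; 0.28 fully squeezed, upright against its stop, parallel to the fixed grip plate. Its short hook clears the strike lip above about 0.2. Needs about 11 N at the grip point; springs back when let go.
- safety_catch (a joint): Squeeze lever of the safety catch (rad): same form, values and spring as main_catch, but its hook is 12 mm longer and clears the lip above about 0.15. Keep it squeezed until the gate is beyond about 0.25, or the hook catches again.
- main_grip (a point): Grip point of the main catch, on the gate 240 mm from the hinge axis (35 from the free end), 20 mm to -x of the gate's mid-plane, 218 above the bench; axes of the gate. Squeeze along x, from above. At -x a fixed steel plate, 36 wide, 8 thick, its outer face 12 mm off, top 14 mm higher; at +x the lever, 36 wide, 7 thick. Over both: 36 mm at rest (40 at the top), 24 squeezed.
- safety_grip (a point): Grip point of the safety catch, near the gate's middle, 130 mm from the hinge axis, 218 above the bench; plate, lever, sizes and axes as at main_grip. At both catches keep the fingertips at least 197 mm above the bench, clear of hooks and lip.
- oil_spray: Bystander: upright blue spray can with white cap, 52 mm across, 165 high; origin at the centre of its underside.
- screwdriver: Bystander: screwdriver with black handle lying on the bench, 200 long, 26 thick; origin below its middle.
- tape_roll: Bystander: paper-coloured tape roll lying flat, 90 across, 24 high; origin at the centre of its underside.

How it is judged:
By the outcome, as a careful person would: the job done as asked, in the order asked, and still so for the second after the job is handed in, while the arm keeps its last pose, push and grip.
It also fails if it takes over 48 s, if anything falls off the work surface, if the arm or the gripper's body presses on something with over 40 N, if the wrist force passes 120 N, or if a joint passes its speed limit or range.

## Working session

There is one attempt and no reset: what is moved stays moved. The work goes in short steps, Python scripts to look and compute and a tool call to move; the robot and the scene stay as the last step left them, time stands still between calls to the robot, and variables do not carry over. Pictures are saved under pics/ and viewed, about 8 in all and at most 12, crops included, and the job is handed in when it is done.

Besides the shell and the picture viewer there is one more tool, called after ">>>" by a JSON object that holds its "api" and its "payload", one argument or row to a line. carry_out: Moves the arm, as the interface text tells. Its arguments: {"type":"object","properties":{"targets":{"type":"array","items":{"type":"array","items":{"type":"number"}}},"hand":{"type":"number"},"newtons":{"type":"number"}},"required":["targets"]}

```bash
mkdir -p pics; ls; cat > h.py <<'E'
import numpy as np,cv2
from bench import ctrl
def K(n):
    p=ctrl.camera_params(n); f=200/np.tan(np.radians(p['fov_y'])/2); return f,p['cx'],p['cy'],np.array(p['extrinsics'])
def ray(n,px):
    f,cx,cy,E=K(n); d=E[:3,:3]@np.array([(px[0]-cx)/f,(px[1]-cy)/f,1]); return E[:3,3],d
def atz(n,px,z):
    o,d=ray(n,px); return o+d*(z-o[2])/d[2]
def tri(a,pa,b,pb):
    o1,d1=ray(a,pa);o2,d2=ray(b,pb)
    s=np.linalg.lstsq(np.c_[d1,-d2],o2-o1,rcond=None)[0]
    x,y=o1+s[0]*d1,o2+s[1]*d2
    return (x+y)/2,np.linalg.norm(x-y)
def proj(n,P):
    f,cx,cy,E=K(n); q=E[:3,:3].T@(np.array(P)-E[:3,3]); return [f*q[0]/q[2]+cx,f*q[1]/q[2]+cy]
E
python3 - <<'E'
from h import *
np.set_printoptions(precision=4,suppress=True)
im={}
for n in('top','side'):
    im[n],d=ctrl.read_camera(n); cv2.imwrite(f'pics/{n}0.png',im[n]); print(n,K(n))
pts={}
for t in['guard','strike_lip','detent','gate_hinge','main_grip','safety_grip','oil_spray','screwdriver','tape_roll']:
    for n in('top','side'):
        r=ctrl.place_of(n,t); pts[n,t]=r
        print(n,t,[(np.round(q['position']),round(q['conf'],2)) for q in r[:3]])
    if pts['top',t] and pts['side',t]: print('   ',*tri('top',pts['top',t][0]['position'],'side',pts['side',t][0]['position']))
s=ctrl.get_state();print(s)
E
```

```text
pics
top (np.float64(418.3935403209264), 317.5542893450423, 198.06984019442777, array([[-0.0162, -0.9904,  0.1373,  0.3514],
       [-0.9999,  0.0158, -0.0045, -0.0426],
       [ 0.0023, -0.1373, -0.9905,  1.4518],
       [ 0.    ,  0.    ,  0.    ,  1.    ]]))
side (np.float64(465.19810543617507), 319.33626620861725, 196.5681817969662, array([[ 0.9904, -0.0868,  0.1079,  0.3465],
       [-0.1381, -0.6807,  0.7195, -1.1923],
       [ 0.011 , -0.7274, -0.6861,  1.2508],
       [ 0.    ,  0.    ,  0.    ,  1.    ]]))
top guard [(array([286., 175.]), 0.7)]
side guard [(array([347., 211.]), 0.72)]
    [ 0.6455  0.0638 -0.0373] 0.00023725474065742217
top strike_lip [(array([285., 156.]), 0.56)]
side strike_lip [(array([356., 171.]), 0.59)]
    [0.6621 0.0499 0.1771] 0.002535740211602268
top detent [(array([250., 172.]), 0.84), (array([278., 166.]), 0.7)]
side detent [(array([338., 151.]), 0.63)]
    [0.6142 0.1583 0.1879] 0.0049271000127681895
top gate_hinge [(array([238., 160.]), 0.8), (array([286., 174.]), 0.23)]
side gate_hinge [(array([349., 149.]), 0.72)]
    [0.6627 0.1997 0.1585] 0
[... 662 characters left out ...]
598682945
top tape_roll [(array([317., 169.]), 0.47), (array([282., 159.]), 0.23)]
side tape_roll [(array([301., 154.]), 0.73), (array([345., 180.]), 0.62), (array([348., 148.]), 0.31)]
    [ 0.5159 -0.0513  0.369 ] 0.12147281818161323
{'clock': 1.0, 'qpos': array([ 1.1275,  0.4936,  1.3455,  0.    ,  1.3025, -0.0955]), 'qvel': array([ 0.0002,  0.0005,  0.0009, -0.0008,  0.0008, -0.0012]), 'joint_torque': array([ -0.0011, -87.8689, -38.2261,   0.0709,   0.0436,   0.    ]), 'ee_pos': array([0.213 , 0.5876, 0.2139]), 'ee_rot': array([-0.5435, -3.0942,  0.    ]), 'wrist_force': array([-0.1227, -1.1258,  0.518 ]), 'ft_torque': array([ 0.0462, -0.0471, -0.0237]), 'finger_gap': 0.9988843973917126}
```

```bash
python3 - <<'E'
import cv2
t=cv2.imread('pics/top0.png');s=cv2.imread('pics/side0.png')
a=cv2.resize(t[90:290,140:340],(600,600),interpolation=3)
cv2.imwrite('pics/tc.png',a)
cv2.imwrite('pics/sc.png',cv2.resize(s[100:250,270:470],(800,600),interpolation=3))
E
```

```text
(no output)
```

View pics/tc.png

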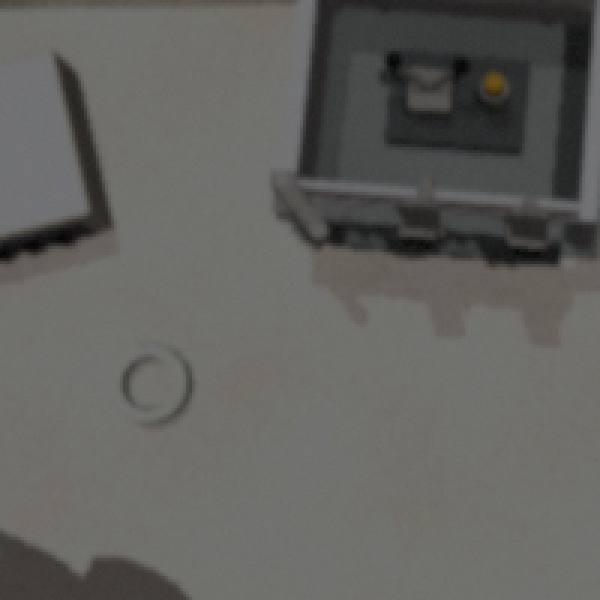

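View pics/sc.png

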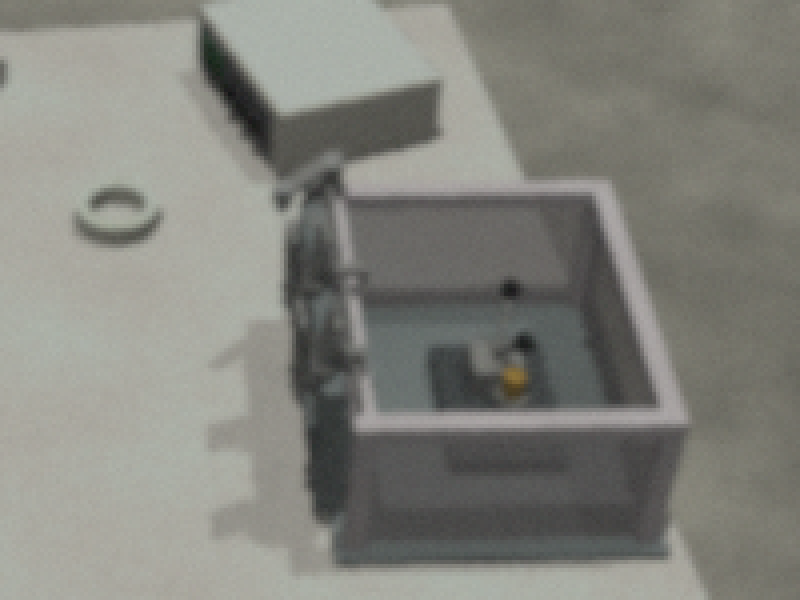

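View pics/top0.png

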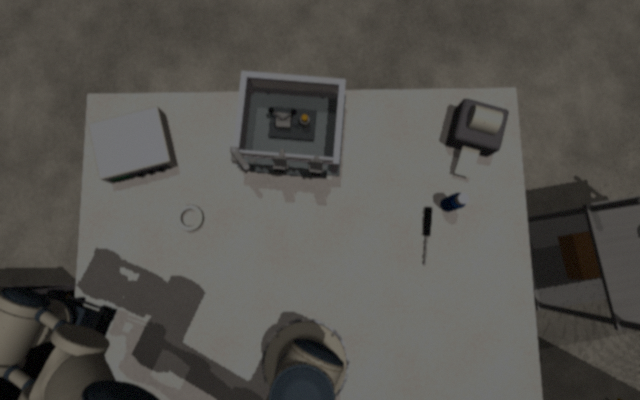

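```bash
cat >> h.py <<'E'
def cloud(n,box=None):
    im,d=ctrl.read_camera(n); f,cx,cy,E=K(n)
    v,u=np.mgrid[:400,:640]; P=np.stack([(u-cx)/f*d,(v-cy)/f*d,d],-1)@E[:3,:3].T+E[:3,3]
    P[d==0]=np.nan; return im,d,P
E
python3 - <<'E'
from h import *
from scipy.optimize import least_squares
np.set_printoptions(precision=4,suppress=True,linewidth=150)
for n in('top','side'):
    im,d,P=cloud(n); x,y,z=P[...,0],P[...,1],P[...,2]
    r=(x>.55)&(x<1.05)&(y>-.2)&(y<.3)
    print(n,'hist',np.histogram(z[r],np.arange(.1,.26,.01))[0])
    for lo,hi in((.195,.25),(.17,.185),(.15,.168)):
        m=r&(z>lo)&(z<hi); Q=P[m]; print(lo,len(Q)); 
        if lo<.19: 
            (c,s,a)=cv2.minAreaRect(Q[:,:2].astype(np.float32)); print(c,s,a)
    m=r&(z>.195)&(z<.25);k,l,st,ce=cv2.connectedComponentsWithStats(m.astype(np.uint8))
    for i in range(1,k):
        if st[i,4]>4: print(st[i],P[l==i].mean(0),P[l==i].min(0),P[l==i].max(0))
# network fit: guard x,y,yaw, hinge y offset
obs=[]
for t in['strike_lip','detent','gate_hinge','main_grip','safety_grip','guard']:
    for n in('top','side'):
        q=ctrl.place_of(n,t)
        if q: obs.append((t,n,np.array(q[0]['position'])))
def model(p):
    x,y,a,h=p; R=lambda u,v:np.array([x+np.cos(a)*u-np.sin(a)*v,y+np.sin(a)*u+np.cos(a)*v])
    return {k:np.r_[R(*v[:2]),v[2]] for k,v in dict(strike_lip=(.0185,0,.178),detent=(0-.04*0.7,h-.04*.7,.176),gate_hinge=(0,h,.17),main_grip=(-.02-.0024,h-.24,.218),safety_grip=(-.02-.0013,h-.13,.218),guard=(0,0,0)).items()}
f=lambda p:np.concatenate([(np.array(proj(n,model(p)[t]))-o)*(0 if t=='detent' else 1) for t,n,o in obs])
s=least_squares(f,[.65,.06,0,.15],loss='soft_l1'); print(s.x)
for (t,n,o),e in zip(obs,f(s.x).reshape(-1,2)): print(t,n,o,e)
print(model(s.x))
E
```

```text
top hist [ 216  163  115   13   86  711 1545  420  177  115  197   53   71  109    0]
0.195 491
0.17 526
(0.7601100206375122, 0.04965278506278992) (0.3216592073440552, 0.30533212423324585) 83.93424224853516
0.15 2150
(0.7710544466972351, 0.041077807545661926) (0.3409707844257355, 0.3344821333885193) 84.08348083496094
[230 147  20  24 176] [0.6537 0.1897 0.202 ] [0.6142 0.1593 0.1955] [0.6876 0.218  0.2077]
[274 157  13   9  95] [0.6379 0.0635 0.2186] [0.6291 0.0466 0.1951] [0.6469 0.0814 0.2365]
[310 160  13   9  97] [ 0.6258 -0.0454  0.218 ] [ 0.6169 -0.0633  0.1958] [ 0.6367 -0.0268  0.2381]
[273 166  13   7  63] [0.6112 0.0662 0.2243] [0.607  0.0488 0.1954] [0.6184 0.084  0.2379]
[310 170  12   6  59] [ 0.5992 -0.0434  0.2243] [ 0.5952 -0.06    0.1988] [ 0.6054 -0.0265  0.237 ]
side hist [382 377 350 229 234 769 835 223 156  89 104  30  49  54   0]
0.195 281
0.17 302
(0.6476043462753296, 0.05643399804830551) (0.30940383672714233, 0.07241373509168625) 82.4404525756836
0.15 1559
(0.774158239364624, 0.0387696772813797) (0.35318905115127563, 0.3325282037258148) 83.7292251586914
[339 1
[... 557 characters left out ...]
p [247.4 168.5] [-0. -0.]
detent side [338.2 149.4] [0. 0.]
gate_hinge top [237.1 158.9] [1.7852 0.139 ]
gate_hinge side [345.7 149.5] [ 0.7286 -1.602 ]
main_grip top [316.8 171.8] [-2.3659 -1.91  ]
main_grip side [345.7 179.8] [-0.0529  0.2625]
safety_grip top [276.8 164.4] [1.2601 1.797 ]
safety_grip side [344.5 161. ] [-0.7428 -1.4726]
guard top [288.1 173.2] [-0.3968  0.5566]
guard side [347.4 207. ] [-0.566 -1.189]
{'strike_lip': array([0.6593, 0.0527, 0.178 ]), 'detent': array([0.6254, 0.1711, 0.176 ]), 'gate_hinge': array([0.6563, 0.1959, 0.17  ]), 'main_grip': array([ 0.608 , -0.0403,  0.218 ]), 'safety_grip': array([0.621 , 0.0689, 0.218 ]), 'guard': array([0.6409, 0.0547, 0.    ])}
```

```bash
cat >> h.py <<'E'
from scipy.spatial.transform import Rotation as Ro
def to(x,y,z,yang):
    "units from present pose to TCP xyz with tool-y at world angle yang"
    s=ctrl.get_state(); R=Ro.from_rotvec(s['ee_rot']).as_matrix()
    d=R.T@(np.array([x,y,z])-s['ee_pos'])/.05
    t=-(yang-np.arctan2(R[1,1],R[0,1])); t=(t+np.pi/2)%np.pi-np.pi/2
    print('t',round(s['clock'],2),'pos',s['ee_pos'],'F',s['wrist_force'],'gap',s['finger_gap']*91.2,'tilt',R[:,2])
    print('units',np.round(d,2),'turn',round(np.degrees(t)/5,2))
def G(th,r=.24,off=-.02,H=(.655,.194),a=-.108):
    g=a-th; X=np.array([np.cos(g),np.sin(g)]); Y=np.array([-np.sin(g),np.cos(g)])
    return np.r_[np.array(H)-r*Y+off*X,g]
E
python3 - <<'E'
from h import *
print(G(.01),G(.01,.13)); g=G(.01); to(g[0],g[1],.3,g[2])
E
```

```text
[ 0.60688475 -0.04197653 -0.118     ] [ 0.61983465  0.06725854 -0.118     ]
t 1.7 pos [0.21302259 0.58758639 0.21388892] F [-0.25763247  0.03027651 -0.07803036] gap 91.104036477579 tilt [-2.66993298e-05 -4.66506093e-05 -9.99999999e-01]
units [-11.7   -9.15  -1.72] turn 15.37
```

>>> {"api": "carry_out", "payload": {
  "targets": [
    [0, 0, -1, 0],
    [-0.6, -0.5, -1.7, 1],
    [-1.2, -0.9, -1.7, 2],
    [-1.9, -1.5, -1.7, 3.2],
    [-2.6, -2.0, -1.7, 4.5],
    [-3.3, -2.6, -1.7, 5.8],
    [-4.1, -3.2, -1.7, 7],
    [-4.9, -3.8, -1.7, 8],
    [-5.7, -4.5, -1.7, 9],
    [-6.4, -5.0, -1.7, 10]
  ],
  "hand": 70
}}

```text
clock: 2.7
ee_pos: [0.4292, 0.2414, 0.2992]
ee_rot: [1.805, 2.571, 0.0]
wrist_force: [1.1, 0.7, 0.4]
finger_gap: 0.765
```

```bash
python3 - <<'E'
from h import *
g=G(.01); to(g[0],g[1],.3,g[2])
E
```

```text
t 2.7 pos [0.42915207 0.24137227 0.29915274] F [1.09312305 0.67959215 0.42330019] gap 69.76994729092078 tilt [ 3.45878897e-04  4.41672233e-05 -9.99999939e-01]
units [-6.54  1.42 -0.02] turn 5.32
```

>>> {"api": "carry_out", "payload": {
  "targets": [
    [-0.8, 0.2, 0, 0.8],
    [-1.6, 0.35, 0, 1.6],
    [-2.4, 0.5, 0, 2.4],
    [-3.2, 0.7, 0, 3.2],
    [-4.0, 0.9, 0, 4],
    [-4.8, 1.0, 0, 4.7],
    [-5.6, 1.2, 0, 5.3],
    [-6.2, 1.35, 0, 5.3],
    [-6.54, 1.42, 0, 5.3],
    [-6.54, 1.42, 0, 5.3]
  ]
}}

```text
clock: 3.7
ee_pos: [0.6076, -0.0436, 0.2988]
ee_rot: [2.348, 2.087, -0.0]
wrist_force: [-0.1, 0.3, -0.9]
finger_gap: 0.766
```

```bash
python3 - <<'E'
from h import *
im,d,P=cloud('side'); cv2.imwrite('pics/s1.png',cv2.resize(im[90:240,260:460],(800,600),interpolation=3))
g=G(.01); to(g[0],g[1],.2,g[2])
E
```

```text
t 3.75 pos [ 0.60695084 -0.0422828   0.29889845] F [0.26950328 0.65182517 0.69833111] gap 69.80454359139239 tilt [-2.25769587e-04  3.53325185e-04 -9.99999912e-01]
units [ 0.01 -0.    1.98] turn 0.01
```

View pics/s1.png

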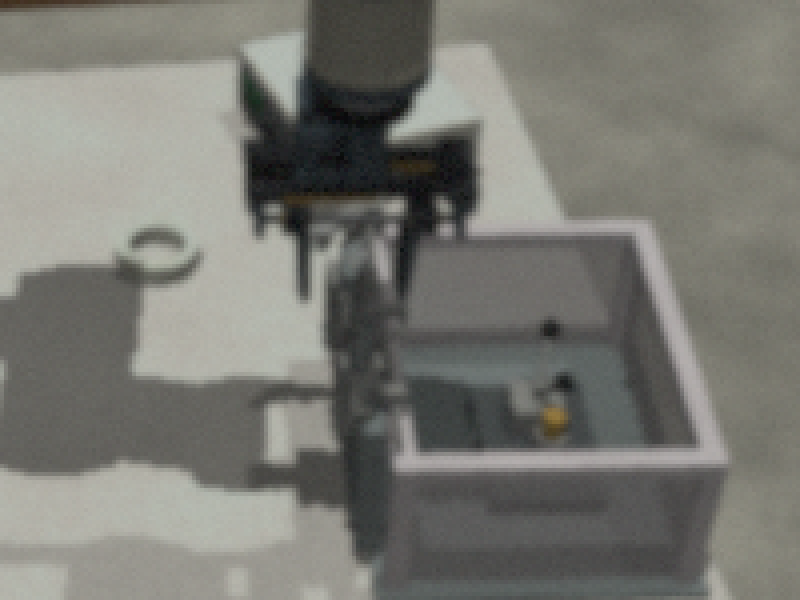

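The side view shows the open jaws straddling the main catch at about pixel (355,265), with the jaws across the gate. Next is to descend and squeeze.

>>> {"api": "carry_out", "payload": {
  "targets": [
    [0, 0, 0.4, 0],
    [0, 0, 0.8, 0],
    [0, 0, 1.2, 0],
    [0, 0, 1.6, 0],
    [0, 0, 1.94, 0],
    [0, 0, 1.94, 0]
  ]
}}

```text
clock: 4.35
ee_pos: [0.6051, -0.0406, 0.2001]
ee_rot: [-2.343, -2.087, 0.003]
wrist_force: [-0.4, 0.1, 0.1]
finger_gap: 0.77
```

>>> {"api": "carry_out", "payload": {
  "targets": [
    [0, 0, 0, 0],
    [0, 0, 0, 0],
    [0, 0, 0, 0],
    [0, 0, 0, 0],
    [0, 0, 0, 0],
    [0, 0, 0, 0],
    [0, 0, 0, 0],
    [0, 0, 0, 0]
  ],
  "hand": 15,
  "newtons": 30
}}

```text
clock: 5.15
ee_pos: [0.6054, -0.0404, 0.2021]
ee_rot: [-2.344, -2.088, 0.001]
wrist_force: [-2.4, -1.1, 11.6]
finger_gap: 0.253
```

```bash
python3 - <<'E'
from h import *
im,d,P=cloud('side'); cv2.imwrite('pics/s2.png',cv2.resize(im[90:240,260:460],(800,600),interpolation=3))
for th in(.04,.08,.12):
  g=G(th); to(g[0],g[1],.202,g[2])
E
```

```text
t 5.2 pos [ 0.60545187 -0.04044059  0.202073  ] F [-3.22863681 -0.87421872 10.6634094 ] gap 23.068921431607226 tilt [-1.77850104e-03  8.17208810e-04 -9.99998085e-01]
units [-0.01 -0.11  0.  ] turn 0.37
t 5.2 pos [ 0.60545187 -0.04044059  0.202073  ] F [-3.22863681 -0.87421872 10.6634094 ] gap 23.068921431607226 tilt [-1.77850104e-03  8.17208810e-04 -9.99998085e-01]
units [ 0.01 -0.3   0.  ] turn 0.83
t 5.2 pos [ 0.60545187 -0.04044059  0.202073  ] F [-3.22863681 -0.87421872 10.6634094 ] gap 23.068921431607226 tilt [-1.77850104e-03  8.17208810e-04 -9.99998085e-01]
units [ 0.05 -0.49  0.  ] turn 1.29
```

View pics/s2.png

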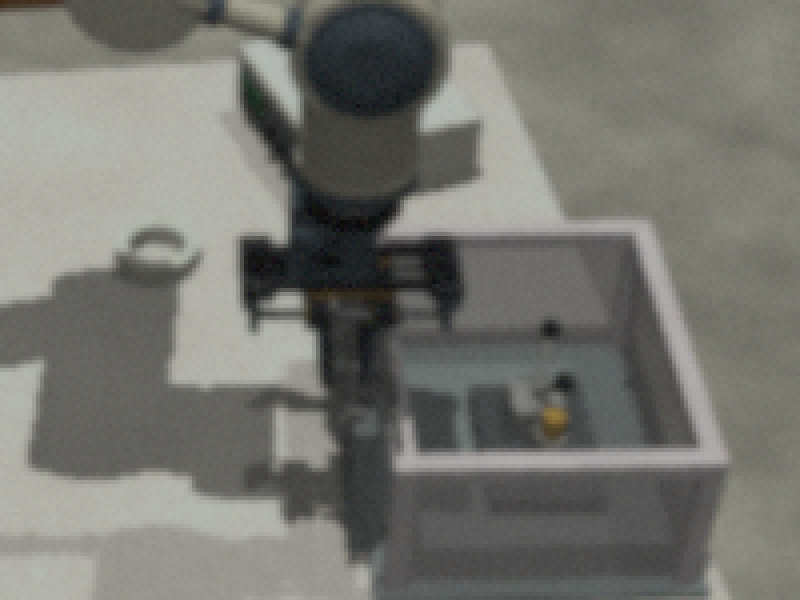

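Gap 23 mm, so the main catch is squeezed, and the TCP is at the main grip. The jaws show at about (355,340) in the picture. Next is to draw the gate ajar.

>>> {"api": "carry_out", "payload": {
  "targets": [
    [0, -0.06, 0, 0.15],
    [0, -0.12, 0, 0.3],
    [0, -0.18, 0, 0.5],
    [0, -0.24, 0.0, 0.7],
    [0.01, -0.3, 0, 0.83],
    [0.02, -0.35, 0, 0.95],
    [0.02, -0.35, 0, 0.95]
  ]
}}

```text
clock: 5.9
ee_pos: [0.5883, -0.0361, 0.2022]
ee_rot: [-2.429, -1.988, -0.002]
wrist_force: [5.1, 9.0, -9.8]
finger_gap: 0.254
```

```bash
python3 - <<'E'
from h import *
g=G(.1); to(g[0],g[1],.202,g[2])
E
```

```text
t 5.9 pos [ 0.58827535 -0.03611252  0.20219541] F [ 5.05948368  9.0096869  -9.75546162] gap 23.199080682835582 tilt [-6.95115125e-04  2.43974223e-03 -9.99996782e-01]
units [-0.02 -0.04  0.  ] turn 0.1
```

>>> {"api": "carry_out", "payload": {
  "targets": [
    [0, -0.03, 0, 0.1],
    [0, -0.06, 0, 0.2],
    [0, -0.1, 0, 0.3],
    [0, -0.1, 0, 0.3]
  ]
}}

```text
clock: 6.3
ee_pos: [0.5865, -0.0354, 0.2024]
ee_rot: [2.455, 1.957, 0.009]
wrist_force: [25.1, -0.9, -25.1]
finger_gap: 0.249
```

```bash
python3 - <<'E'
from h import *
g=G(.1); to(g[0],g[1],.202,g[2])
E
```

```text
t 6.3 pos [ 0.58652001 -0.0353803   0.20237569] F [ 25.11245727  -0.86900722 -25.14363698] gap 22.688960490204114 tilt [ 0.00579431  0.00152418 -0.99998205]
units [-0.03 -0.01  0.01] turn -0.19
```

The pull force climbed to 25 N, so the gate is against the safety hook. I'll ease back a little, release and lift.

>>> {"api": "carry_out", "payload": {
  "targets": [
    [0, 0.06, 0, -0.2],
    [0, 0.06, 0, -0.2]
  ]
}}

```text
clock: 6.5
ee_pos: [0.5886, -0.036, 0.2023]
ee_rot: [2.438, 1.98, 0.006]
wrist_force: [-3.5, -0.4, -4.4]
finger_gap: 0.251
```

>>> {"api": "carry_out", "payload": {
  "targets": [
    [0, 0, 0, 0],
    [0, 0, 0, 0],
    [0, 0, 0, 0],
    [0, 0, 0, 0],
    [0, 0, 0, 0],
    [0, 0, -0.5, 0],
    [0, 0, -1, 0],
    [0, 0, -1.5, 0],
    [0, 0, -2, 0],
    [0, 0, -2, 0]
  ],
  "hand": 70
}}

```text
clock: 7.5
ee_pos: [0.5894, -0.0362, 0.3058]
ee_rot: [2.435, 1.977, 0.012]
wrist_force: [0.6, 0.2, 0.2]
finger_gap: 0.768
```

```bash
python3 - <<'E'
from h import *
np.set_printoptions(precision=4,suppress=True,linewidth=150)
for n in('top','side'):
    im,d,P=cloud(n); x,y,z=P[...,0],P[...,1],P[...,2]
    m=(x>.55)&(x<.7)&(y>-.12)&(y<.13)&(z>.195)&(z<.24)
    k,l,st,ce=cv2.connectedComponentsWithStats(m.astype(np.uint8))
    print(n)
    for i in range(1,k):
        if st[i,4]>4: print(st[i],P[l==i].mean(0),P[l==i].min(0),P[l==i].max(0))
cv2.imwrite('pics/s3.png',cv2.resize(im[90:240,260:460],(800,600),interpolation=3))
for th in(.08,.1): g=G(th,.13);print(g); to(g[0],g[1],.302,g[2])
E
```

```text
top
[280 162   6   8  34] [0.6223 0.0541 0.2142] [0.6164 0.0473 0.1952] [0.6308 0.0643 0.2351]
[279 171   5   6  22] [0.5964 0.0596 0.2206] [0.5941 0.0534 0.1953] [0.6032 0.067  0.2379]
side
[338 154   3  15  36] [0.6019 0.0585 0.2222] [0.5972 0.049  0.1959] [0.6087 0.088  0.2396]
[344 155   6  14  48] [0.6291 0.0587 0.2172] [0.6188 0.043  0.1967] [0.6407 0.0804 0.2322]
[337 174   3  14  37] [ 0.5805 -0.0451  0.2249] [ 0.5758 -0.0592  0.2018] [ 0.5878 -0.0225  0.2358]
[343 175   6  15  55] [ 0.6064 -0.0486  0.2171] [ 0.5962 -0.0633  0.1951] [ 0.6176 -0.0217  0.2345]
[ 0.6111  0.07   -0.188 ]
t 7.6 pos [ 0.5881 -0.036   0.3025] F [-0.5414 -0.0755 -0.1775] gap 69.73693428013551 tilt [ 0.0044  0.0014 -1.    ]
units [2.17 0.01 0.01] turn -0.21
[ 0.6086  0.0709 -0.208 ]
t 7.6 pos [ 0.5881 -0.036   0.3025] F [-0.5414 -0.0755 -0.1775] gap 69.73693428013551 tilt [ 0.0044  0.0014 -1.    ]
units [ 2.18 -0.04  0.01] turn 0.02
```

View pics/s3.png

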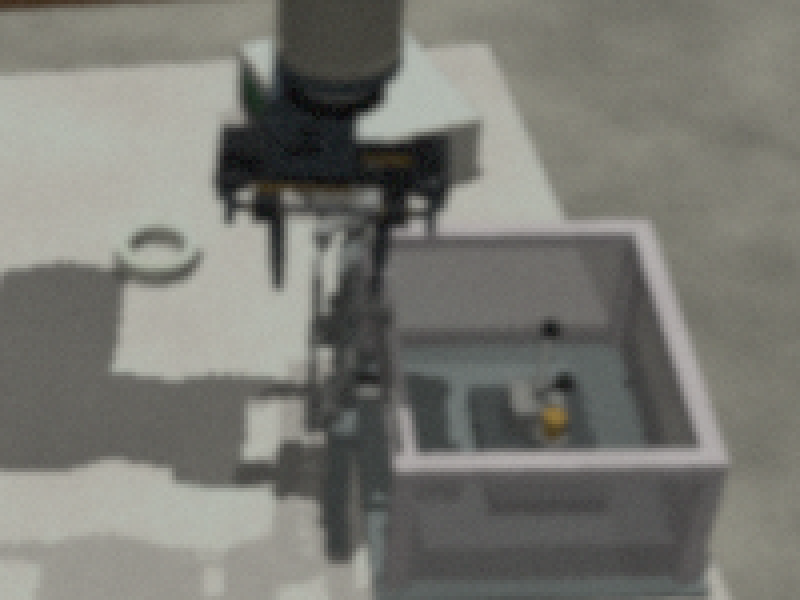

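The gate stands ajar by itself at about 0.10 rad. The main plate moved 22 mm, the gap along the guard edge shows at (340,490), and both levers are back at rest. On to the safety catch.

>>> {"api": "carry_out", "payload": {
  "targets": [
    [0.6, 0, 0, 0],
    [1.2, -0.02, 0, 0],
    [1.8, -0.04, 0, 0],
    [2.18, -0.04, 0, 0],
    [2.18, -0.04, 0, 0],
    [2.18, -0.04, 0.6, 0],
    [2.18, -0.04, 1.2, 0],
    [2.18, -0.04, 1.7, 0],
    [2.18, -0.04, 2.0, 0],
    [2.18, -0.04, 2.0, 0]
  ]
}}

```text
clock: 8.6
ee_pos: [0.6071, 0.0705, 0.1999]
ee_rot: [-2.438, -1.979, 0.0]
wrist_force: [0.1, -0.7, 0.2]
finger_gap: 0.767
```

>>> {"api": "carry_out", "payload": {
  "targets": [
    [0, 0, 0, 0],
    [0, 0, 0, 0],
    [0, 0, 0, 0],
    [0, 0, 0, 0],
    [0, 0, 0, 0],
    [0, 0, 0, 0],
    [0, 0, 0, 0],
    [0, 0, 0, 0]
  ],
  "hand": 15,
  "newtons": 35
}}

```text
clock: 9.4
ee_pos: [0.6074, 0.0699, 0.2011]
ee_rot: [-2.44, -1.979, -0.001]
wrist_force: [-2.1, -5.0, 6.5]
finger_gap: 0.254
```

```bash
python3 - <<'E'
from h import *
for th in(.1,.15,.2,.25,.3,.35,.4,.45,.5): g=G(th,.13);print(th,g); to(g[0],g[1],.202,g[2])
E
```

```text
0.1 [ 0.60858564  0.0709321  -0.208     ]
t 9.4 pos [0.60737193 0.06990702 0.2010574 ] F [-2.07721731 -4.97395676  6.4675547 ] gap 23.200975454092113 tilt [ 5.76310486e-04  4.98530258e-04 -9.99999710e-01]
units [ 0.03  0.02 -0.02] turn 0.0
0.15 [ 0.60249281  0.07340566 -0.258     ]
t 9.4 pos [0.60737193 0.06990702 0.2010574 ] F [-2.07721731 -4.97395676  6.4675547 ] gap 23.200975454092113 tilt [ 5.76310486e-04  4.98530258e-04 -9.99999710e-01]
units [ 0.05 -0.11 -0.02] turn 0.57
0.2 [ 0.59653123  0.07618064 -0.308     ]
t 9.4 pos [0.60737193 0.06990702 0.2010574 ] F [-2.07721731 -4.97395676  6.4675547 ] gap 23.200975454092113 tilt [ 5.76310486e-04  4.98530258e-04 -9.99999710e-01]
units [ 0.08 -0.24 -0.02] turn 1.15
0.25 [ 0.59071578  0.0792501  -0.358     ]
t 9.4 pos [0.60737193 0.06990702 0.2010574 ] F [-2.07721731 -4.97395676  6.4675547 ] gap 23.200975454092113 tilt [ 5.76310486e-04  4.98530258e-04 -9.99999710e-01]
units [ 0.11 -0.36 -0.02] turn 1.72
0.3 [ 0.58506102  0.08260638 -0.408     ]
t 9.4 pos [0.60737193 0.06990702 0.2010574 ] F [-2.07721731 -4.97395676  6.4675547 ] gap 23.2
[... 371 characters left out ...]
14513 -0.508     ]
t 9.4 pos [0.60737193 0.06990702 0.2010574 ] F [-2.07721731 -4.97395676  6.4675547 ] gap 23.200975454092113 tilt [ 5.76310486e-04  4.98530258e-04 -9.99999710e-01]
units [ 0.26 -0.73 -0.02] turn 3.44
0.45 [ 0.5691999   0.09430876 -0.558     ]
t 9.4 pos [0.60737193 0.06990702 0.2010574 ] F [-2.07721731 -4.97395676  6.4675547 ] gap 23.200975454092113 tilt [ 5.76310486e-04  4.98530258e-04 -9.99999710e-01]
units [ 0.32 -0.85 -0.02] turn 4.01
0.5 [ 0.56432465  0.09872157 -0.608     ]
t 9.4 pos [0.60737193 0.06990702 0.2010574 ] F [-2.07721731 -4.97395676  6.4675547 ] gap 23.200975454092113 tilt [ 5.76310486e-04  4.98530258e-04 -9.99999710e-01]
units [ 0.39 -0.96 -0.02] turn 4.59
```

>>> {"api": "carry_out", "payload": {
  "targets": [
    [0.02, -0.13, 0, 0.57],
    [0.05, -0.26, 0, 1.15],
    [0.08, -0.38, 0, 1.72],
    [0.13, -0.51, 0, 2.29],
    [0.17, -0.63, 0, 2.87],
    [0.23, -0.75, 0, 3.44],
    [0.29, -0.87, 0, 4.0],
    [0.36, -0.98, 0, 4.6],
    [0.36, -0.98, 0, 4.6]
  ]
}}

```text
clock: 10.3
ee_pos: [0.5637, 0.0984, 0.2012]
ee_rot: [-2.787, -1.45, -0.005]
wrist_force: [10.2, 1.9, -14.5]
finger_gap: 0.255
```

```bash
cat > q.py <<'E'
from h import *
import sys,io,contextlib
s=ctrl.get_state();R=Ro.from_rotvec(s['ee_rot']).as_matrix();p=s['ee_pos'][:2]
print('clock',s['clock'],'F',s['wrist_force'],'T',s['ft_torque'],'gap',s['finger_gap']*91.2,'g_tool',np.arctan2(R[1,1],R[0,1])+.108,'r',np.hypot(*(p-[.655,.194])))
v=p-np.array([.655,.194]);print('theta by pos',-(np.arctan2(v[1],v[0])-np.arctan2(-.13,-.02))%(2*np.pi)-.108)
for th in map(float,sys.argv[1:]):
  g=G(th,.13); d=R.T@(np.r_[g[:2],.2015]-s['ee_pos'])/.05
  t=-(g[2]-np.arctan2(R[1,1],R[0,1])); t=(t+np.pi/2)%np.pi-np.pi/2
  print(th,np.round(d,2),round(np.degrees(t)/5,2))
E
python3 q.py .5 .55 .6 .65 .7 .75 .8 .85 .9
```

```text
clock 10.3 F [ 10.23944633   1.90945088 -14.54947611] T [ 0.17519255 -2.09061666 -0.52620888] gap 23.212106743188983 g_tool -0.503415564857848 r 0.13214263514196026
theta by pos 0.5016266009700944
0.5 [ 0.01  0.01 -0.01] -0.04
0.55 [ 0.03 -0.12 -0.01] 0.53
0.6 [ 0.06 -0.25 -0.01] 1.11
0.65 [ 0.1  -0.38 -0.01] 1.68
0.7 [ 0.14 -0.5  -0.01] 2.25
0.75 [ 0.19 -0.63 -0.01] 2.83
0.8 [ 0.24 -0.75 -0.01] 3.4
0.85 [ 0.3  -0.86 -0.01] 3.97
0.9 [ 0.37 -0.98 -0.01] 4.54
```

>>> {"api": "carry_out", "payload": {
  "targets": [
    [0.03, -0.12, 0, 0.53],
    [0.06, -0.25, 0, 1.1],
    [0.1, -0.38, 0, 1.7],
    [0.14, -0.5, 0, 2.25],
    [0.19, -0.63, 0, 2.83],
    [0.24, -0.75, 0, 3.4],
    [0.3, -0.86, 0, 4.0],
    [0.37, -0.98, 0, 4.55],
    [0.37, -0.98, 0, 4.55]
  ],
  "newtons": 45
}}

```text
clock: 11.2
ee_pos: [0.5345, 0.1424, 0.2011]
ee_rot: [-3.018, -0.869, -0.006]
wrist_force: [5.8, -4.2, -13.3]
finger_gap: 0.249
```

```bash
python3 q.py .9 .95 1 1.05 1.1 1.15 1.2 1.25 1.3 1.35
```

```text
clock 11.2 F [  5.7746648   -4.17369967 -13.2618922 ] T [-1.30168103 -1.26132501 -0.81434767] gap 22.68931321693063 g_tool -0.9023949782969228 r 0.13110388483940333
theta by pos 0.9052558918388239
0.9 [-0.01  0.01 -0.01] -0.03
0.95 [ 0.01 -0.12 -0.01] 0.55
1.0 [ 0.04 -0.25 -0.01] 1.12
1.05 [ 0.08 -0.37 -0.01] 1.69
1.1 [ 0.12 -0.5  -0.01] 2.26
1.15 [ 0.17 -0.62 -0.01] 2.84
1.2 [ 0.22 -0.74 -0.01] 3.41
1.25 [ 0.28 -0.86 -0.01] 3.98
1.3 [ 0.35 -0.97 -0.01] 4.56
1.35 [ 0.42 -1.08 -0.01] 5.13
```

Past the detent. Next target is about 1.33 rad (76°).

>>> {"api": "carry_out", "payload": {
  "targets": [
    [0.01, -0.12, 0, 0.55],
    [0.04, -0.25, 0, 1.1],
    [0.08, -0.37, 0, 1.7],
    [0.12, -0.5, 0, 2.25],
    [0.17, -0.62, 0, 2.85],
    [0.22, -0.74, 0, 3.4],
    [0.28, -0.86, 0, 4.0],
    [0.35, -0.97, 0, 4.55],
    [0.4, -1.05, 0, 4.9],
    [0.4, -1.05, 0, 4.9]
  ]
}}

```text
clock: 12.2
ee_pos: [0.5248, 0.1969, 0.2012]
ee_rot: [-3.135, -0.206, -0.009]
wrist_force: [11.9, -9.2, -13.5]
finger_gap: 0.251
```

```bash
python3 q.py 1.3 1.35; python3 - <<'E'
from h import *
a=[]
for n,b in(('side',(90,230)),('top',(110,200))):
    im,d,P=cloud(n); cv2.imwrite(f'pics/f_{n}.png',im)
    a.append(cv2.resize(im[90:240,200:400],(400,300),interpolation=3) if n=='top' else cv2.resize(im[90:240,240:440],(400,300),interpolation=3))
    x,y,z=P[...,0],P[...,1],P[...,2]
    m=(x>.3)&(x<.6)&(y>.1)&(y<.25)&(z>.1)&(z<.18); Q=P[m]
    if len(Q)>20: 
        v=cv2.fitLine(Q[:,:2].astype(np.float32),cv2.DIST_HUBER,0,.01,.01).ravel(); print(n,len(Q),v,'gate angle from closed deg',90-np.degrees(np.arctan(v[1]/v[0]))+np.degrees(-.108))
cv2.imwrite('pics/f.png',np.hstack(a))
E
```

```text
clock 12.2 F [ 11.85972061  -9.15839194 -13.47520446] T [-2.06310569 -1.92327755 -0.71006988] gap 22.93494869302767 g_tool -1.3314708756941664 r 0.13025328825780483
theta by pos 1.3326115360167594
1.3 [-0.04  0.08 -0.01] -0.36
1.35 [-0.02 -0.05 -0.01] 0.21
side 578 [0.99167436 0.12877104 0.50846225 0.1676099 ] gate angle from closed deg 76.41347335409101
top 152 [0.9915618  0.12963514 0.5110876  0.16692936] gate angle from closed deg 76.36354659627851
```

View pics/f.png

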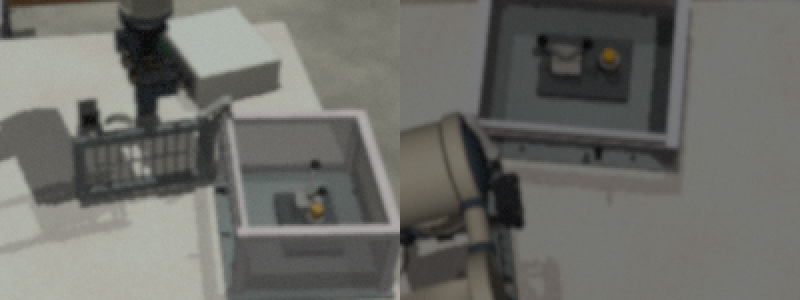

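The gate stands open and gripped in both views: 76° by depth fit and 1.33 rad by the tool pose. The tape roll still shows behind the gate at its old place, at (117,122) in the left pane. Handing in.

```bash
python3 - <<'E'
from h import *
for t in('oil_spray','screwdriver','tape_roll'):
    for n in('top','side'): r=ctrl.place_of(n,t); print(t,n,[(np.round(q['position']),round(q['conf'],2)) for q in r[:2]])
s=ctrl.get_state();print(s['clock'],s['ee_pos'],s['finger_gap'])
print(ctrl.job_done())
E
```

```text
oil_spray top [(array([448., 203.]), 0.62)]
oil_spray side [(array([342., 337.]), 0.89)]
screwdriver top [(array([423., 233.]), 0.56)]
screwdriver side [(array([301., 318.]), 0.84)]
tape_roll top [(array([191., 216.]), 0.72)]
tape_roll side [(array([301., 155.]), 0.58)]
12.6 [0.52473041 0.19643396 0.20117259] 0.24689139099640225
the job is handed in; nothing more can be done
None
```

The gate is open about 76° and the gripper was still holding it there when I handed the job in, at 12.6 s of the 48 s allowed.

- **Main catch:** I squeezed it (23 mm over plate and lever), drew the gate to about 0.10 rad until the safety hook stopped it with a 25 N pull, and let go. The camera then showed the gate staying ajar by itself, with both levers back at rest.
- **Safety catch:** I squeezed it and swung the gate past the detent, keeping the squeeze on throughout. Grip is 45 N at 23 mm.
- **Final checks:** The tool pose gives 1.33 rad (76°), and depth fits from both cameras give 76.4°.
- **Bystanders:** The networks place the spray can, screwdriver and tape roll within about 4 pixels of where they were at the start. The one exception is the tape roll in the first top view, which the network mistook for a catch. I compared that one with the picture by eye, and it agrees.

Wrist forces in my readings stayed below 40 N, but I sampled them only between moves. No check failed.

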